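# Change the bayonet filter heads under the lamp

## Robot

A 6-joint arm with a two-finger parallel gripper is mounted at the origin on a cart in front of the work surface, level with it; the furniture and walls round the work are solid. World frame = base frame: x ahead of the robot, y to its left, z up, the work surface at z = 0. Lengths are in mm, angles in rad, forces in N, time in s.
With the tool pointing down it reaches from about 350 to 975 mm from the base axis. Payload 7.1 kg.
Tool frame: the origin (TCP) lies midway between the tips of the shut fingers; the grasp point (between the pads) lies 19 mm behind it (ctrl.grasp_offset is the distance from the TCP to the grasp point, in mm); z points along the fingers, y is the line along which they close (so a half turn about z gives the same grasp; the last joint's range is limited). The gripper opens to 88 mm and grips with 3 to 60 N. Pads are 20 mm wide; open, the fingers measure 115 mm over their backs; the gripper's body (75 mm by 178 mm) begins 61 mm behind the grasp point.
Start: joints at [-1.257, 0.423, 1.63, -0, 1.089, -0.019], TCP at [204.199, -590.684, 222.675] pointing down, gripper open.
Joint ranges: [-3, 3], [-0.9, 2.11], [0.09, 2.58], [-1.31, 4.45], [0.11, 2.69], [-2.54, 2.54]. Speed limits (rad/s): [2.39, 2.39, 3.01, 3.14, 3.14, 3.14].

## Interface

Orientations are given as a rotation vector (axis times angle).
In Python, from workcell import ctrl gives the robot as it stands. The module is installed in compiled form; this text tells all that it offers.
- The arm moves only by the tool servo_tool, never from a script. Its argument "rows" is a list of rows, each a list of 7 numbers: the turn, a rotation vector about the tool's x, y, z as a fraction of full scale, then the shift along the tool's x, y, z as a fraction of full scale, then the finger opening in mm, from 0 to 87.8. A call has 1 to 10 rows; each row is the pose to reach, as a shift and turn from the pose commanded when the call began, along the tool's axes at that moment; what a row does not reach only later rows make up. Full scale, the value 1, is 20 cm for a shift and 1.5 rad for a turn. A row lasts 1/8 s, in which the tool goes at most 62.5 mm and 10.7 degrees, less where a joint would pass 70% of its speed; a pose out of reach is approached as far as the arm can. A call with a number of a shift or a turn outside -1 to 1 is refused whole. A call with a gripper value outside its range is refused whole. The fingers move at their own pace and stop on an object; the grip force is fixed at half the most. Time passes only in rows, so rows that repeat a pose let the fingers close. It gives the time, the measured TCP pose, the force, the opening and the grip force at its end, in the units of the state.
- ctrl.get_obs(): the state, without advancing time (a new reading comes with each control period).
- ctrl.get_image(name): name is "scene" or "top" or "wrist"; returns (picture, depth): 420x560x3 uint8, red, green, blue; 420x560 float32, mm along the optical axis (not along the pixel's ray), 0 where there is no reading.
- ctrl.camera_info(name): a dict with "intrinsics" (3x3 intrinsics, pixels), "R" (3x3) and "t" (3): a world point X has camera coordinates R X + t. Camera axes: x right, y down, z forward; pixel columns grow to the right and rows downward; lengths in mm; the calibration is good to about 2 mm. A picture is of the moment at which its call begins: read the wrist's pose just before it. camera_info takes no time and is no camera call; for the wrist camera it gives the pose at the moment of the call.
- ctrl.close_job(): hands the job in; it is judged then, once.
The state is a dict: "t": time; "qpos": joint angles; "qvel": joint speeds; "joint_torque": joint torques, N m; "ee_pos": TCP position; "orientation": TCP orientation; "ft_force": force on the tool from outside, world axes, zero at the start; "moment": the same for the moment, N m; "width": finger opening in mm; "grasp_force": force on a finger pad.
Only numpy, scipy, OpenCV 4.12 (cv2) and the standard library are available. Lean on these libraries where they do the work, as an engineer would, in place of code of your own. Each camera call takes 0.05 s, during which the arm holds its last target. There are 200 camera calls.

## Task

Change the filters on the manifold: swing the lamp arm clear of the three ports, about a quarter turn round towards the back, then unlock the one spent filter head that sits in a port (twist it anticlockwise seen from above as far as it goes, lift it straight out) and set it down in the grey tray. Fit every new filter head standing on the bench in a port of its own (any free port): lugs into the slots, straight down until it sits on the floor of the port, and a twist clockwise all the way to the stop, so that its grip wing lies in line with the row of ports. When all that is done, swing the lamp arm fully home over the ports again and let go; leave the other things on the bench where they are.

Things in the scene. Friction and masses are not known exactly. Their poses are not given: they have to be found in the camera images.
- manifold: Aluminium filter manifold fixed to the bench (place and yaw differ): base plate 100 mm (x) by 360 mm (y), 15 mm thick. Origin on the bench under the middle port, z up, x away from the robot, y along the row of ports towards the lamp post. Three alike round ports at y = -80, 0, +80 mm, each a collar 72 mm across with its rim 31 mm above the bench.
- port0 (a point): Port farthest from the lamp post: centre of its cavity floor, 15 mm above the bench; axes as the manifold's. A dark lip (25 to 31 mm above the bench) leaves a 38 mm round hole with two opposite slots about 22 mm wide out to the wall, 28 mm from the axis. The slots lie at yaw -0.524 rad in the manifold's frame (30 degrees clockwise of its x) and opposite. Lugs turn in the 10 mm under the lip.
- port1 (a point): Middle port, same shape as port0: centre of its cavity floor. Lugs in the slots, a head goes down until its underside rests on the floor (15 mm above the bench), then turns 60 degrees (1.05 rad) clockwise seen from above to a fixed stop, where wing and lugs lie along the manifold's y axis. It turns easily (under 0.1 N m), only that way, and stays where it is left.
- port2 (a point): Port nearest the lamp post, same shape as port0: centre of its cavity floor, 15 mm above the bench. To take a head out: turn it 60 degrees (1.05 rad) anticlockwise from the locked yaw, until its wing lies along the slots, and lift it 16 mm straight up; turned about 0.13 rad further it meets another stop, where it can be lifted too.
- lamp_arm (a joint): Lamp arm hinge, rad, vertical axis. 0: home at its stop, arm along the manifold's -y over the ports. Grows counter-clockwise from above as the arm swings over the manifold's +x side (away from the robot), to a stop at 1.9. Stiff (0.15 N m), stays where left; starts at 0 to 0.2. The arm is a grey bar 34 mm wide, 305 mm long from the pivot, 100 to 116 mm above the bench.
- lamp_pivot (a point): Point on the hinge axis of the lamp arm, at the height of the top of the bar (116 mm above the bench); the post under it is 20 mm in diameter, at y = 190 mm of the manifold.
- lamp_knob (a point): Centre of the top of the upright round black grip knob on the lamp arm, 18 mm in diameter, standing 34 mm up from the top of the bar (its top 150 mm above the bench), 100 mm from the pivot axis along the arm.
- filter0: New bayonet filter head, loose, 70 g, standing on its spigot; origin: centre of the underside, z up. White round spigot 34 mm across, z 0 to 18 mm, with two lugs at its bottom along +x and -x (tips 25 mm from the axis, 14 mm wide, z 0 to 5); grey flange 44 mm across, z 18 to 23; on top an upright grip wing along x, in line with the lugs: 42 mm long, 14 mm thick (y), z 23 to 53. May be absent.
- filter1: Second new filter head, same shape as filter0 (all are alike, and the same after half a turn about z). May be absent.
- filter2: Third new filter head, same shape as filter0. May be absent: two or three heads are there, standing on the bench on the robot's right, at any yaw.
- spent0: Spent filter head, same shape, origin and axes as filter0, locked in port0 at the start (wing along the row to within 0.1 rad), if it is there: just one of spent0, spent1, spent2 is present.
- spent1: Spent filter head, same shape, origin and axes as filter0, locked in port1 at the start (wing along the row to within 0.1 rad), if it is there: just one of spent0, spent1, spent2 is present.
- spent2: Spent filter head, same shape, origin and axes as filter0, locked in port2 at the start (wing along the row to within 0.1 rad), if it is there: just one of spent0, spent1, spent2 is present.
- tray: Grey open tray fixed to the bench, 110 x 110 mm, 30 mm high, walls 4 mm, floor 4 mm thick; origin on the bench under its centre. The spent head goes in, anywhere near the middle.
- timer: Bystander: white bench timer lying on its back, 72 x 64 x 18 mm; leave alone.
- bottle_c: Bystander: small white bottle with a red cap, 42 mm in diameter, 77 mm high; leave alone.
- tip_box: Bystander: blue pipette tip box, 94 x 122 x 76 mm; leave alone.
- marker: Bystander: marker pen lying flat, 135 mm long, 17 mm thick; leave alone.

How it is judged (in metres and radians):
On the way, in this order (a step that is already met when the one before it is completed fails the run):
1. the lamp arm is swung clear towards the back (past 1.1 rad) (value of joint lamp_arm above 1.1 rad), for 0.2 s.
2. every new filter head present is locked in a port and the spent one is in the tray, with the lamp arm still swung clear ((horizontal distance between filter0 and port0 below 0.006 m or horizontal distance between filter0 and port1 below 0.006 m or horizontal distance between filter0 and port2 below 0.006 m) and height (world z) of filter0 between 0.01 and 0.019 m and angle between each of filter0, filter1, filter2's own z axis and vertical below 0.12 rad and angle between the x axis of each of filter0, filter1, filter2 and the y axis of manifold, either way round below 0.22 rad and (horizontal distance between filter1 and port0 below 0.006 m or horizontal distance between filter1 and port1 below 0.006 m or horizontal distance between filter1 and port2 below 0.006 m) and height (world z) of filter1 between 0.01 and 0.019 m and (horizontal distance between filter2 and port0 below 0.006 m or horizontal distance between filter2 and port1 below 0.006 m or horizontal distance between filter2 and port2 below 0.006 m) and height (world z) of filter2 between 0.01 and 0.019 m and horizontal distance between each of spent0, spent1, spent2 and tray below 0.05 m and height (world z) of each of spent0, spent1, spent2 below 0.04 m and value of joint lamp_arm above 0.9 rad), for 0.2 s.
3. the lamp arm is swung home over the ports (value of joint lamp_arm below 0.12 rad), for 0.2 s.
At the end, for the whole second after the job is handed in: Spent head in the tray: origin within 50 mm of the tray's centre, below 40 mm. Each new head in a port: axis within 6 mm, underside under 4 mm above the cavity floor, upright within 0.12 rad, wing within 0.22 rad of the manifold's y axis. All at rest. Lamp arm within 0.12 rad of home ((horizontal distance between filter0 and port0 below 0.006 m or horizontal distance between filter0 and port1 below 0.006 m or horizontal distance between filter0 and port2 below 0.006 m) and height (world z) of filter0 between 0.01 and 0.019 m and angle between each of filter0, filter1, filter2's own z axis and vertical below 0.12 rad and angle between the x axis of each of filter0, filter1, filter2 and the y axis of manifold, either way round below 0.22 rad and (horizontal distance between filter1 and port0 below 0.006 m or horizontal distance between filter1 and port1 below 0.006 m or horizontal distance between filter1 and port2 below 0.006 m) and height (world z) of filter1 between 0.01 and 0.019 m and (horizontal distance between filter2 and port0 below 0.006 m or horizontal distance between filter2 and port1 below 0.006 m or horizontal distance between filter2 and port2 below 0.006 m) and height (world z) of filter2 between 0.01 and 0.019 m and horizontal distance between each of spent0, spent1, spent2 and tray below 0.05 m and height (world z) of each of spent0, spent1, spent2 below 0.04 m and linear speed of each of filter0, filter1, filter2, spent0, spent1, spent2 below 0.02 m/s and value of joint lamp_arm below 0.12 rad); the robot touches nothing.
It fails at once if a bystander is pushed more than 40 mm (distance of any of timer, bottle_c, tip_box, marker from where it was at the start of the episode above 0.04 m).
Of filter0, filter1, filter2 only 2 to 3 are there at a start; the rules pass over those that are not, and their reading is None.
Of spent0, spent1, spent2 only 1 to 1 are there at a start; the rules pass over those that are not, and their reading is None.
At some moment in a run one of filter0, filter1, filter2 may be knocked a few centimetres aside while the robot is not near it.
It also fails if it takes over 210 s, if anything falls off the work surface, if the arm or the gripper's body presses on something with over 40 N, if the wrist force passes 120 N, or if a joint passes its speed limit or range.

## Working session

There is one attempt and no reset: what is moved stays moved. The work goes in short steps, Python scripts to look and compute and a tool call to move; the robot and the scene stay as the last step left them, time stands still between calls to the robot, and variables do not carry over. Pictures are saved under pics/ and viewed, at most 14 in all, crops included, and the job is handed in when it is done.

Besides the shell and the picture viewer there is one more tool, called after "Request:" as name(argument=value, ...) on one line, values as JSON. servo_tool: Moves the arm, as the interface text tells. Its arguments: {"type":"object","properties":{"rows":{"type":"array","items":{"type":"array","items":{"type":"number"}}}},"required":["rows"]}

```bash
mkdir -p pics; cat > h.py <<'E'
import numpy as np, cv2
from workcell import ctrl
from scipy.spatial.transform import Rotation as Rn
def shot(name,fn):
    ci=ctrl.camera_info(name); im,d=ctrl.get_image(name)
    cv2.imwrite('pics/'+fn+'.png',im[:,:,::-1]); np.savez('pics/'+fn,im=im,d=d,K=ci['intrinsics'],R=ci['R'],t=ci['t'])
    return im,d,ci
def world(d,ci):
    K=np.array(ci['intrinsics']);v,u=np.mgrid[:d.shape[0],:d.shape[1]]
    c=np.stack([(u-K[0,2])/K[0,0]*d,(v-K[1,2])/K[1,1]*d,d],-1)
    return (c-np.array(ci['t']).ravel())@np.array(ci['R'])
def load(fn):
    z=np.load('pics/'+fn+'.npz'); return z['im'],z['d'],dict(intrinsics=z['K'],R=z['R'],t=z['t'])
E
python3 - <<'E'
from h import *
o=ctrl.get_obs(); print(o)
for n in('top','scene'):
    im,d,ci=shot(n,n+'0'); print(n,ci)
E
```

```text
{'t': 0.0, 'qpos': array([-1.25693834e+00,  4.23859379e-01,  1.63065369e+00,  5.52448133e-06,
        1.08862181e+00, -1.89788450e-02]), 'qvel': array([ 9.92997584e-04,  1.61913000e-03, -6.32549771e-04,  8.70065206e-04,
       -7.01116782e-05,  2.14579245e-04]), 'joint_torque': array([ 5.88735111e-05, -5.44626224e+01, -2.73658812e+01,  6.44768123e-02,
        2.27706676e-02, -1.14117552e-04]), 'ee_pos': array([ 204.07304016, -590.16682935,  221.90439799]), 'orientation': array([-3.09668514e+00, -5.20152166e-01,  3.48111952e-04]), 'ft_force': array([-0.91669326,  0.71575097,  0.29432   ]), 'moment': array([-0.02277841,  0.03017323,  0.03802455]), 'grasp_force': 0.0, 'width': 87.77454644510324}
top {'intrinsics': array([[504.02878935,   0.        , 283.04280587],
       [  0.        , 504.02878935, 215.76293497],
       [  0.        ,   0.        ,   1.        ]]), 'R': array([[ 0.01385097, -0.99986404, -0.00894703],
       [-0.99379733, -0.01277842, -0.11046984],
       [ 0.1103405 ,  0.01042165, -0.9938392 ]]), 't': array([   2.29803179,  573.86020431, 1586.41775808])}
scene {'intrinsics': array([[514.22957256,   0.        , 285.31436815],
       [  0.        , 514.22957256, 210.7118192 ],
       [  0.        ,   0.        ,   1.        ]]), 'R': array([[-0.536992  , -0.84355797, -0.00703862],
       [-0.62635552,  0.4042866 , -0.66650664],
       [ 0.56508261, -0.35350006, -0.74546586]]), 't': array([ 292.49021939,  432.74680876, 1148.44705085])}
```

View pics/top0.png

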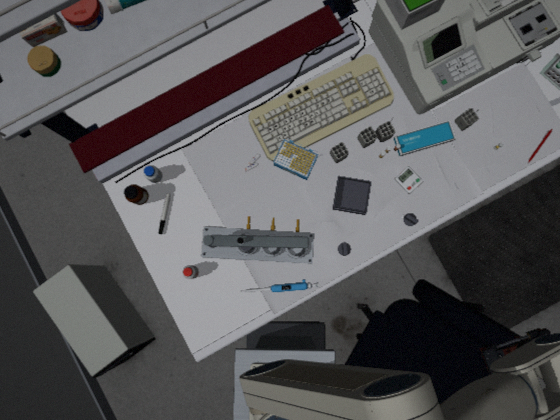

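View pics/scene0.png

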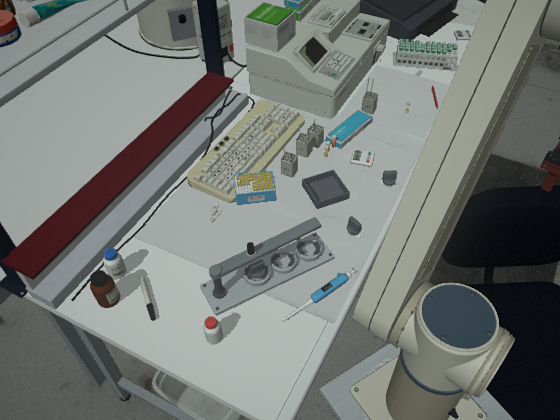

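```bash
python3 - <<'E'
from h import *
im,d,ci=load('top0'); W=world(d,ci)
a=cv2.resize(im[180:270,195:325],None,fx=6,fy=6,interpolation=cv2.INTER_CUBIC)[:,:780]
im2,_,_=load('scene0')
b=cv2.resize(im2[210:310,200:400],None,fx=3.9,fy=3.9,interpolation=cv2.INTER_CUBIC)
print(a.shape,b.shape)
c=np.vstack([cv2.resize(a,(400,277)),]) 
cv2.imwrite('pics/crop0.png',np.vstack([cv2.resize(a,(420,290)),cv2.resize(b,(420,210))])[:,:,::-1])
for n,(u,v) in dict(pivot=(210,239),knob=(240,240),p2=(249,249),p1=(275,249),p0=(300,250),h0=(344,248),h1=(410,219),tray=(351,195),corner1=(205,227),corner2=(203,257),c3=(313,232),c4=(311,262)).items():
    print(n,W[v-1:v+2,u-1:u+2].reshape(-1,3).mean(0).round(0))
# blobs above bench to the right
m=((W[...,2]>10)&(W[...,2]<75)&(W[...,0]>300)&(W[...,0]<900)&(W[...,1]<250)&(W[...,1]>-700)).astype(np.uint8)
n,l,s,c=cv2.connectedComponentsWithStats(m)
for i in range(1,n):
    if s[i,4]>25: P=W[l==i]; print(s[i],P.mean(0).round(0),P.max(0).round(0))
E
```

```text
(540, 780, 3) (390, 780, 3)
pivot [490. 228. 123.]
knob [487. 135. 149.]
p2 [466. 117.  35.]
p1 [468.  35.  17.]
p0 [465. -46.  17.]
h0 [ 472. -183.   54.]
h1 [ 567. -393.   47.]
tray [ 648. -212.    3.]
corner1 [536. 263.  15.]
corner2 [439. 268.   3.]
c3 [525. -88.   7.]
c4 [428. -82.  14.]
[211 115  10   8  51] [893. 238.  34.] [900. 249.  49.]
[ 249  116  111   64 3487] [826. -25.  36.] [900. 126.  75.]
[456 116  23  14 175] [ 887. -580.   46.] [ 900. -557.   70.]
[358 121  38  26 539] [ 844. -289.   47.] [ 881. -232.   74.]
[ 394  120   63   36 1239] [ 837. -449.   26.] [ 898. -352.   54.]
[330 142  19  21 251] [ 782. -169.   47.] [ 812. -141.   71.]
[244 153  17  19 104] [751. 113.  15.] [784. 140.  22.]
[395 166  29  28 414] [ 700. -400.   17.] [ 746. -354.   28.]
[333 175  39  40 275] [ 648. -215.   25.] [ 710. -151.   40.]
[404 213  15  13 151] [ 568. -397.   37.] [ 590. -377.   62.]
[ 208  216  108   48 2075] [478.  74.  19.] [574. 250.  47.]
[338 242  14  14 147] [ 471. -186.   36.] [ 491. -167.   61.]
[241 279  78  13 420] [348.  -3.  23.] [373. 141.  38.]
[419 284  20  22 213] [ 335. -440.   48.] [ 363. -423.   75.]
```

View pics/crop0.png

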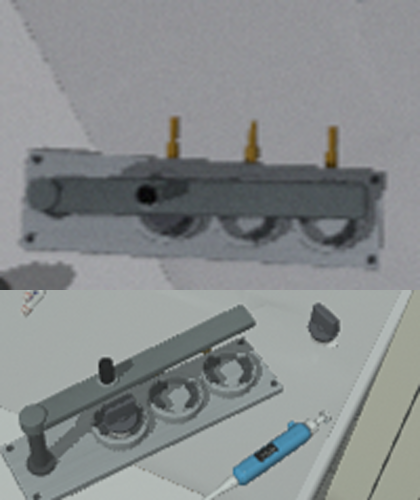

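The top view shows the manifold at about (258,243), with the lamp bar across it, its knob at (240,240) and the post at (210,239). The spent head is in the port nearest the post. Two new heads stand at (344,248) and (410,219), and the tray is at (351,195). I'll go to the knob first.

Request:
servo_tool(rows=[[0, 0, 0, 0.84, -0.98, 0, 60], [0, 0, 0, 0.84, -0.98, 0, 60], [0, 0, 0, 0.84, -0.98, 0, 60], [0, 0, 0, 0.84, -0.98, 0, 60], [0, 0, 0, 0.84, -0.98, 0, 60], [0, 0, 0, 0.84, -0.98, 0, 60], [0, 0, 0, 0.84, -0.98, 0, 60]])

```text
t: 0.98
ee_pos: [298.9, -351.8, 222.8]
orientation: [3.098, 0.519, 0.0]
ft_force: [0.6, -0.0, 0.6]
width: 60.3
grasp_force: 0.0
```

Request:
servo_tool(rows=[[0, 0, 0, 0.84, -0.98, 0, 60], [0, 0, 0, 0.84, -0.98, 0, 60], [0, 0, 0, 0.84, -0.98, 0, 60], [0, 0, 0, 0.84, -0.98, 0, 60], [0, 0, 0, 0.84, -0.98, 0, 60], [0, 0, 0, 0.84, -0.98, 0, 60], [0, 0, 0, 0.84, -0.98, 0, 60]])

```text
t: 1.85
ee_pos: [393.5, -111.9, 222.6]
orientation: [3.099, 0.517, -0.001]
ft_force: [0.0, -0.1, 0.5]
width: 60.0
grasp_force: 0.0
```

Request:
servo_tool(rows=[[0, 0, -0.825, 0.7, -0.74, -0.4, 60], [0, 0, -0.825, 0.7, -0.74, -0.4, 60], [0, 0, -0.825, 0.7, -0.74, -0.4, 60], [0, 0, -0.825, 0.7, -0.74, -0.4, 60], [0, 0, -0.825, 0.7, -0.74, -0.4, 60], [0, 0, -0.825, 0.7, -0.74, -0.4, 60], [0, 0, -0.825, 0.7, -0.74, -0.4, 60], [0, 0, -0.825, 0.7, -0.74, -0.4, 60], [0, 0, -0.825, 0.7, -0.74, -0.4, 60]])

```text
t: 2.98
ee_pos: [477.8, 74.1, 302.6]
orientation: [-2.227, -2.216, 0.0]
ft_force: [0.1, -1.1, -0.3]
width: 60.4
grasp_force: 0.0
```

```bash
cat >> h.py <<'E'
def pose():
    o=ctrl.get_obs(); return np.array(o['ee_pos']),Rn.from_rotvec(o['orientation'])
def plan(*targets):
    "targets (x,y,z,yaw of tool x) -> rows from now"
    p,r=pose(); M=r.as_matrix(); print('now',p.round(1),'yaw',round(float(np.arctan2(M[1,0],M[0,0])),3),'tilt',r.as_rotvec().round(3))
    for x,y,z,w in targets:
        T=Rn.from_matrix([[np.cos(w),np.sin(w),0],[np.sin(w),-np.cos(w),0],[0,0,-1]])
        print(((r.inv()*T).as_rotvec()/1.5).round(3),(M.T@(np.array([x,y,z])-p)/200).round(3))
E
python3 - <<'E'
from h import *
plan((487,130,119,1.54)); print(ctrl.get_obs()['qpos'])
im,d,ci=shot('wrist','w0')
E
```

```text
now [477.8  74.1 302.6] yaw 1.566 tilt [-2.227 -2.216  0.   ]
[-0.     0.     0.017] [0.28  0.045 0.918]
[ 1.29328794e-01  1.18258731e-01  1.85034680e+00 -6.86748878e-05
  1.17308424e+00  1.33931683e-01]
```

View pics/w0.png

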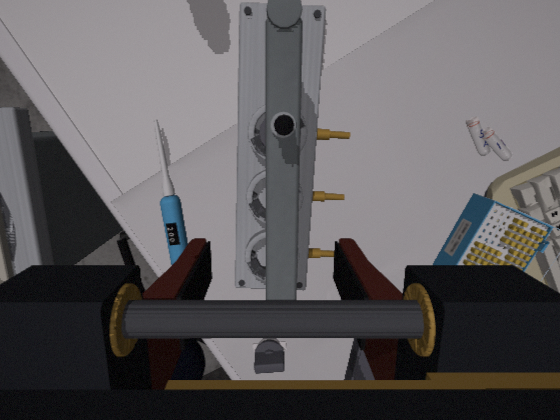

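```bash
cat >> h.py <<'E'
def onplane(ci,u,v,z):
    K=np.array(ci['intrinsics']);R=np.array(ci['R']);t=np.array(ci['t']).ravel()
    c=-R.T@t; r=R.T@np.linalg.solve(K,[u,v,1]); return c+r*(z-c[2])/r[2]
E
python3 - <<'E'
from h import *
im,d,ci=load('w0')
for n,u,v,z in [('knob',284,124,150),('pivot',285,10,116),('s1',248,11,15),('s2',318,14,15),('s3',241,284,15),('s4',299,285,15),('barR',302,100,116),('barL',267,100,116),('bR',297,290,116),('bL',267,290,116)]:
    print(n,onplane(ci,u,v,z).round(1))
W=world(d,ci); print(W[124,284],W[10,285],W[200,284])
plan((487,135,119,1.54))
E
```

```text
knob [488.6 138.6 150. ]
pivot [490.2 237.5 116. ]
s1 [451.  264.7  15. ]
s2 [531.8 261.2  15. ]
s3 [434.1 -77.7  15. ]
s4 [514.6 -79.5  15. ]
barR [506.7 160.5 116. ]
barL [473.5 160.6 116. ]
bR [504.4 -36.  116. ]
bL [472.  -35.9 116. ]
[488.60352542 138.64527786 150.33873944] [490.03512996 235.83430656 121.90333658] [489.99952811  63.62668795 115.95639048]
now [477.8  74.4 302.6] yaw 1.567 tilt [-2.226 -2.217  0.   ]
[-0.     0.     0.018] [0.303 0.045 0.918]
```

Request:
servo_tool(rows=[[0, 0, 0.01, 0.32, 0.055, 0.3, 40], [0, 0, 0.01, 0.32, 0.055, 0.3, 32], [0, 0, 0.01, 0.32, 0.055, 0.5, 32], [0, 0, 0.01, 0.32, 0.055, 0.7, 32], [0, 0, 0.01, 0.32, 0.055, 0.8, 32], [0, 0, 0.01, 0.32, 0.055, 0.89, 32], [0, 0, 0.01, 0.32, 0.055, 0.89, 26], [0, 0, 0.01, 0.32, 0.055, 0.89, 24]])

```text
t: 4.03
ee_pos: [489.2, 139.2, 125.3]
orientation: [2.238, 2.204, 0.001]
ft_force: [0.3, 0.2, -0.0]
width: 24.1
grasp_force: 0.0
```

```bash
python3 - <<'E'
from h import *
pv=np.array([490,237.5])
def T(th): a=-np.pi/2-0.05+0.034+th; return (pv[0]+99.5*np.cos(a),pv[1]+99.5*np.sin(a),124,1.555+th)
plan(*[T(x) for x in np.linspace(0.15,1.5,10)])
E
```

```text
now [489.2 139.2 125.3] yaw 1.555 tilt [2.238e+00 2.204e+00 1.000e-03]
[ 0.  -0.  -0.1] [-0.001  0.07   0.007]
[ 0.   0.  -0.2] [0.016 0.143 0.007]
[ 0.   0.  -0.3] [0.043 0.212 0.007]
[ 0.   0.  -0.4] [0.081 0.277 0.007]
[ 0.   0.  -0.5] [0.127 0.335 0.007]
[ 0.   0.  -0.6] [0.182 0.386 0.007]
[ 0.   0.  -0.7] [0.244 0.428 0.007]
[ 0.   0.  -0.8] [0.311 0.46  0.007]
[ 0.   0.  -0.9] [0.382 0.482 0.007]
[ 0.  0. -1.] [0.456 0.493 0.007]
```

Request:
servo_tool(rows=[[0, 0, -0.1, 0, 0.07, 0, 24], [0, 0, -0.2, 0.016, 0.143, 0, 24], [0, 0, -0.3, 0.043, 0.212, 0, 24], [0, 0, -0.4, 0.081, 0.277, 0, 24], [0, 0, -0.5, 0.127, 0.335, 0, 24], [0, 0, -0.6, 0.182, 0.386, 0, 24], [0, 0, -0.7, 0.244, 0.428, 0, 24], [0, 0, -0.8, 0.311, 0.46, 0, 24], [0, 0, -0.9, 0.382, 0.482, 0, 24], [0, 0, -0.98, 0.44, 0.491, 0, 24]])

```text
t: 5.28
ee_pos: [588.6, 225.8, 125.7]
orientation: [0.176, 3.136, -0.0]
ft_force: [-0.9, -1.7, -0.3]
width: 23.9
grasp_force: 0.9
```

Request:
servo_tool(rows=[[0, 0, 0, 0, 0, 0, 26], [0, 0, 0, 0, 0, 0, 30], [0, 0, 0, 0, 0, -0.2, 40], [0, 0, 0, 0, 0, -0.45, 40], [0, 0, 0, 0, 0, -0.7, 40], [0, 0, 0, 0, 0, -0.8, 40], [0, 0, 0, 0, 0, -0.9, 40]])

```text
t: 6.15
ee_pos: [588.3, 225.1, 306.4]
orientation: [0.186, 3.135, 0.001]
ft_force: [0.7, -0.3, -0.6]
width: 40.1
grasp_force: 0.0
```

```bash
python3 - <<'E'
from h import *
# hover to look at manifold from wrist: camera sits +y of TCP at yaw 1.55, +64ish
plan((482,0,260,1.52),(482,0,300,1.52),(540,100,300,2.2)); print(ctrl.get_obs()['qpos'].round(2))
E
```

```text
now [588.3 225.1 306.4] yaw 3.023 tilt [1.860e-01 3.135e+00 1.000e-03]
[1.000e-03 0.000e+00 1.002e+00] [ 0.395 -1.181  0.231]
[1.000e-03 0.000e+00 1.002e+00] [ 0.395 -1.181  0.031]
[0.001 0.001 0.549] [ 0.166 -0.65   0.031]
[ 0.35  0.35  1.54 -0.    1.25 -1.11]
```

Request:
servo_tool(rows=[[0, 0, 0.99, 0.39, -0.99, 0.25, 40], [0, 0, 0.99, 0.39, -0.99, 0.25, 40], [0, 0, 0.99, 0.39, -0.99, 0.25, 40], [0, 0, 0.99, 0.39, -0.99, 0.25, 40], [0, 0, 0.99, 0.39, -0.99, 0.25, 40], [0, 0, 0.99, 0.39, -0.99, 0.25, 40], [0, 0, 0.99, 0.39, -0.99, 0.25, 40], [0, 0, 0.99, 0.39, -0.99, 0.25, 40], [0, 0, 0.99, 0.39, -0.99, 0.25, 40], [0, 0, 0.99, 0.39, -0.99, 0.25, 40]])

```text
t: 7.4
ee_pos: [487.7, 37.8, 254.9]
orientation: [2.252, 2.19, 0.0]
ft_force: [0.6, 0.2, 0.8]
width: 40.0
grasp_force: 0.0
```

```bash
python3 - <<'E'
from h import *
print(pose()[0]); im,d,ci=shot('wrist','w1')
E
```

```text
[487.73316647  37.83530168 254.87106504]
```

View pics/w1.png

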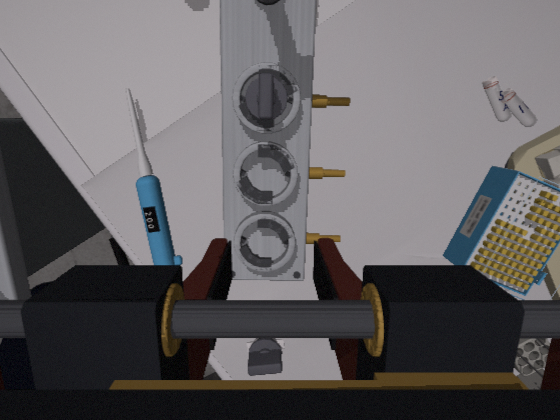

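```bash
cat >> h.py <<'E'
from scipy.optimize import least_squares
def ports(fn,guess):
    im,d,ci=load(fn); W=world(d,ci); out=[]
    for g in guess:
        g=np.array(g,float)
        m=(abs(W[...,2]-31)<3)&(np.hypot(W[...,0]-g[0],W[...,1]-g[1])<46)
        P=W[m][:,:2]
        # annulus outer 36: boundary = farthest per angle
        for _ in range(4):
            a=np.arctan2(*(P-g).T[::-1]); r=np.hypot(*(P-g).T); b=((a+np.pi)/(2*np.pi)*36).astype(int)
            B=np.array([P[b==k][np.argmax(r[b==k])] for k in range(36) if (b==k).any()])
            s=least_squares(lambda q:np.hypot(*(B-q[:2]).T)-q[2],[*g,36],loss='soft_l1'); g=s.x[:2]
        out.append(s.x); print(s.x.round(1),len(P),len(B),W[m][:,2].mean().round(1))
    return np.array(out)
E
python3 - <<'E'
from h import *
im,d,ci=load('w1'); g=[onplane(ci,u,v,31)[:2] for u,v in((264,241),(266,172),(268,96))]; print(np.round(g,1))
p=ports('w1',g); v=p[2,:2]-p[0,:2]; print('yaw',np.arctan2(-v[0],v[1]),np.hypot(*v), p[:,:2].mean(0))
W=world(d,ci)
m=(W[...,2]>55)&(W[...,2]<75)&(np.hypot(W[...,0]-p[2,0],W[...,1]-p[2,1])<30)
P=W[m]; print('wing',cv2.minAreaRect(P[:,:2].astype(np.float32)),P[:,2].max(), np.linalg.svd(P[:,:2]-P[:,:2].mean(0),full_matrices=False)[2][0])
E
```

```text
[[476.7 -28.9]
 [481.6  50.9]
 [486.2 130.5]]
[477.  -30.8  35.7] 1705 36 30.9
[480.7  48.8  35.8] 1942 36 30.9
[484.5 128.2  35.6] 1911 36 31.0
yaw -0.04695832209173688 159.10861437397304 [480.74883645  48.75010151]
wing ((484.6706848144531, 128.40658569335938), (40.99890899658203, 13.376399993896484), 87.84657287597656) 70.07450703540172 [-0.05002909 -0.99874776]
```

Ports are at about (264,241), (266,172) and (268,96) in the wrist view. The spent head sits in the port nearest the post, with its wing along the row.

Request:
servo_tool(rows=[[0, 0, 0, 0.452, 0, 0.3, 44], [0, 0, 0, 0.452, 0, 0.5, 44], [0, 0, 0, 0.452, 0, 0.5, 44], [0, 0, 0, 0.452, 0, 0.5, 44], [0, 0, 0, 0.452, 0, 0.5, 44]])

```text
t: 8.07
ee_pos: [491.7, 127.9, 156.2]
orientation: [2.254, 2.186, 0.003]
ft_force: [-0.0, -0.8, 0.6]
width: 44.4
grasp_force: 0.0
```

```bash
python3 - <<'E'
from h import *
plan((484.6,128.3,42,1.521))
E
```

```text
now [491.7 127.9 156.2] yaw 1.54 tilt [2.254 2.186 0.003]
[ 0.002 -0.     0.013] [ 0.001 -0.037  0.571]
```

Request:
servo_tool(rows=[[0, 0, 0.013, 0, -0.036, 0.2, 44], [0, 0, 0.013, 0, -0.036, 0.4, 44], [0, 0, 0.013, 0, -0.036, 0.52, 44], [0, 0, 0.013, 0, -0.036, 0.57, 44], [0, 0, 0.013, 0, -0.036, 0.57, 10], [0, 0, 0.013, 0, -0.036, 0.57, 0], [0, 0, 0.013, 0, -0.036, 0.57, 0], [0, 0, 0.013, 0, -0.036, 0.57, 0]])

```text
t: 9.07
ee_pos: [484.0, 128.8, 41.5]
orientation: [2.275, 2.165, 0.002]
ft_force: [-1.3, -1.0, 7.0]
width: 13.8
grasp_force: 30.0
```

Request:
servo_tool(rows=[[0, 0, -0.1, 0, 0, 0, 0], [0, 0, -0.2, 0, 0, 0, 0], [0, 0, -0.3, 0, 0, 0, 0], [0, 0, -0.4, 0, 0, 0, 0], [0, 0, -0.5, 0, 0, 0, 0], [0, 0, -0.6, 0, 0, 0, 0], [0, 0, -0.7, 0, 0, 0, 0], [0, 0, -0.73, 0, 0, 0, 0], [0, 0, -0.73, 0, 0, 0, 0]])

```text
t: 10.2
ee_pos: [484.3, 129.0, 41.5]
orientation: [0.815, 3.032, 0.002]
ft_force: [0.0, 0.6, 5.6]
width: 13.8
grasp_force: 30.0
```

Request:
servo_tool(rows=[[0, 0, 0, 0, 0, -0.03, 0], [0, 0, 0, 0, 0, -0.06, 0], [0, 0, 0, 0, 0, -0.1, 0], [0, 0, 0, 0, 0, -0.1, 0]])

```text
t: 10.7
ee_pos: [483.8, 128.7, 61.4]
orientation: [0.816, 3.033, 0.001]
ft_force: [0.2, -0.0, -0.3]
width: 14.0
grasp_force: 30.0
```

Request:
servo_tool(rows=[[0, 0, 0, 0, 0, -0.2, 0], [0, 0, 0, 0, 0, -0.35, 0], [0, 0, 0, 0, 0, -0.35, 0]])

```text
t: 11.08
ee_pos: [484.8, 129.0, 132.5]
orientation: [0.815, 3.03, 0.003]
ft_force: [0.8, 0.5, -1.0]
width: 13.7
grasp_force: 30.0
```

```bash
python3 - <<'E'
from h import *
plan((566,-43,130,2.0),(648,-214,130,1.5)); print(ctrl.get_obs()['width'])
E
```

```text
now [484.8 129.  132.5] yaw 2.616 tilt [8.15e-01 3.03e+00 3.00e-03]
[0.003 0.001 0.411] [-0.782 -0.54   0.013]
[0.003 0.001 0.744] [-1.566 -1.074  0.014]
13.716023931863159
```

Request:
servo_tool(rows=[[0, 0, 0, -0.78, -0.54, 0, 0], [0, 0, 0, -0.78, -0.54, 0, 0], [0, 0, 0, -0.78, -0.54, 0, 0], [0, 0, 0, -0.78, -0.54, 0, 0], [0, 0, 0, -0.78, -0.54, 0, 0]])

```text
t: 11.7
ee_pos: [562.8, -43.0, 129.2]
orientation: [-0.817, -3.031, 0.0]
ft_force: [0.2, 0.2, -1.0]
width: 13.4
grasp_force: 30.0
```

Request:
servo_tool(rows=[[0, 0, 0, -0.78, -0.54, 0, 0], [0, 0, 0, -0.78, -0.54, 0, 0], [0, 0, 0, -0.78, -0.54, 0, 0], [0, 0, 0, -0.78, -0.54, 0, 0], [0, 0, 0, -0.78, -0.54, 0, 0]])

```text
t: 12.32
ee_pos: [643.7, -212.8, 129.6]
orientation: [-0.814, -3.031, -0.001]
ft_force: [-0.7, 0.1, 0.1]
width: 14.1
grasp_force: 30.0
```

```bash
python3 - <<'E'
from h import *
plan((648,-214,33,2.616)); print(ctrl.get_obs()['width'])
im,d,ci=shot('top','top1'); W=world(d,ci)
m=(W[...,2]>22)&(W[...,2]<34)&(abs(W[...,0]-648)<75)&(abs(W[...,1]+214)<75); P=W[m]
print('tray',len(P),P.min(0),P.max(0),cv2.minAreaRect(P[:,:2].astype(np.float32)))
E
```

```text
now [ 643.7 -212.8  129.6] yaw 2.617 tilt [-8.140e-01 -3.031e+00 -1.000e-03]
[-0.    -0.002  0.   ] [-0.023  0.006  0.483]
14.14467544176228
tray 42 [ 601.67239703 -189.15873124   23.28985197] [ 706.58287249 -150.37199979   33.11957942] ((656.0667724609375, -163.95013427734375), (19.638320922851562, 111.5149917602539), 72.5066146850586)
```

Request:
servo_tool(rows=[[0, 0, 0, -0.02, 0, 0.2, 0], [0, 0, 0, -0.02, 0, 0.4, 0], [0, 0, 0, -0.02, 0, 0.47, 0], [0, 0, 0, -0.02, 0, 0.48, 0], [0, 0, 0, -0.02, 0, 0.48, 0], [0, 0, 0, -0.02, 0, 0.48, 30], [0, 0, 0, -0.02, 0, 0.48, 40], [0, 0, 0, -0.02, 0, 0.48, 40]])

```text
t: 13.38
ee_pos: [648.5, -217.0, 35.3]
orientation: [0.817, 3.033, -0.0]
ft_force: [-0.1, -0.2, -0.0]
width: 38.7
grasp_force: 0.0
```

Request:
servo_tool(rows=[[0, 0, 0, 0, 0, -0.2, 40], [0, 0, 0, 0, 0, -0.5, 40], [0, 0, 0, 0, 0, -0.8, 40], [0, 0, 0, 0, 0, -0.8, 40]])

```text
t: 13.88
ee_pos: [651.5, -218.0, 201.0]
orientation: [0.814, 3.023, -0.001]
ft_force: [-0.4, -0.3, -0.6]
width: 40.0
grasp_force: 0.0
```

```bash
python3 - <<'E'
from h import *
plan((471,-240,170,1.54),(568,-400,170,1.54)); print(ctrl.get_obs()['width'],ctrl.get_obs()['qpos'].round(2))
im,d,ci=shot('top','top2'); W=world(d,ci)
for c in((471,-186),(568,-397)):
    m=(W[...,2]>42)&(W[...,2]<70)&(np.hypot(W[...,0]-c[0],W[...,1]-c[1])<60); P=W[m]; print(c,len(P),P.mean(0) if len(P) else '')
E
```

```text
now [ 651.5 -218.   201. ] yaw 2.616 tilt [ 8.140e-01  3.023e+00 -1.000e-03]
[0.005 0.006 0.717] [ 0.727 -0.548  0.146]
[0.005 0.006 0.717] [-0.094 -0.997  0.154]
39.997973399508915 [-0.34  0.53  1.51  0.    1.09 -1.39]
(471, -186) 0 
(568, -397) 65 [ 569.74510186 -397.6172164    51.65463992]
```

Request:
servo_tool(rows=[[0, 0, 0.715, -0.09, -0.99, 0.15, 44], [0, 0, 0.715, -0.09, -0.99, 0.15, 44], [0, 0, 0.715, -0.09, -0.99, 0.15, 44], [0, 0, 0.715, -0.09, -0.99, 0.15, 44], [0, 0, 0.715, -0.09, -0.99, 0.15, 44], [0, 0, 0.715, -0.09, -0.99, 0.15, 44], [0, 0, 0.715, -0.09, -0.99, 0.15, 44], [0, 0, 0.715, -0.09, -0.99, 0.15, 44]])

```text
t: 14.92
ee_pos: [564.0, -396.7, 163.5]
orientation: [-2.248, -2.192, 0.001]
ft_force: [-0.8, -0.0, -0.3]
width: 43.9
grasp_force: 0.0
```

```bash
cat >> h.py <<'E'
def wing(fn,c,z0=46,z1=58,r=60):
    im,d,ci=load(fn); W=world(d,ci)
    m=(W[...,2]>z0)&(W[...,2]<z1)&(np.hypot(W[...,0]-c[0],W[...,1]-c[1])<r)
    n,l,s,_=cv2.connectedComponentsWithStats(m.astype(np.uint8)); k=1+np.argmax(s[1:,4]); P=W[l==k]
    b=cv2.boxPoints(q:=cv2.minAreaRect(P[:,:2].astype(np.float32))); e=[b[1]-b[0],b[2]-b[1]]; e=max(e,key=np.linalg.norm)
    a=np.arctan2(e[1],e[0])%np.pi; print('wing',np.round(q[0],1),np.round(q[1],1),'yaw',a.round(3),'z',np.percentile(P[:,2],[5,95]).round(1),s[k]); return (*q[0],a)
E
python3 - <<'E'
from h import *
plan(); im,d,ci=shot('wrist','w2')
x,y,a=wing('w2',(569,-398)); 
for k in(a-np.pi,a): plan((x,y,120,k),(x,y,27,k)); 
E
```

```text
now [ 564.  -396.7  163.5] yaw 1.546 tilt [-2.248e+00 -2.192e+00  1.000e-03]
wing [ 570.6 -396.4] [42.2 14.2] yaw 1.01 z [50.  54.1] [262 181  38  50 898]
now [ 564.2 -396.7  163.8] yaw 1.546 tilt [-2.248 -2.192  0.   ]
[ 0.000e+00 -1.000e-03 -1.737e+00] [0.003 0.032 0.219]
[ 0.000e+00 -1.000e-03 -1.737e+00] [0.002 0.033 0.684]
now [ 564.2 -396.7  163.8] yaw 1.546 tilt [-2.248 -2.192  0.   ]
[-0.001 -0.     0.357] [0.003 0.032 0.219]
[-0.001 -0.     0.357] [0.002 0.033 0.684]
```

View pics/w2.png

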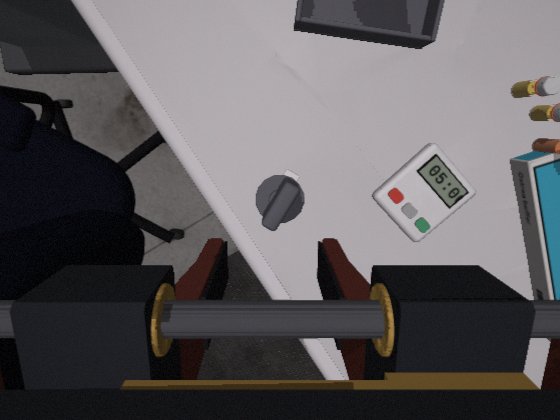

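The wrist view shows the head with its wing at about (281,203), and the timer well clear at (422,192).

Request:
servo_tool(rows=[[0, 0, 0.12, 0.002, 0.033, 0.1, 44], [0, 0, 0.24, 0.002, 0.033, 0.2, 44], [0, 0, 0.357, 0.002, 0.033, 0.3, 44], [0, 0, 0.357, 0.002, 0.033, 0.5, 44], [0, 0, 0.357, 0.002, 0.033, 0.63, 44], [0, 0, 0.357, 0.002, 0.033, 0.68, 44], [0, 0, 0.357, 0.002, 0.033, 0.68, 10], [0, 0, 0.357, 0.002, 0.033, 0.68, 0], [0, 0, 0.357, 0.002, 0.033, 0.68, 0], [0, 0, 0.357, 0.002, 0.033, 0.68, 0]])

```text
t: 16.23
ee_pos: [571.5, -397.2, 29.7]
orientation: [2.75, 1.516, 0.001]
ft_force: [-0.9, 0.3, 3.5]
width: 13.9
grasp_force: 30.0
```

Request:
servo_tool(rows=[[0, 0, 0, 0, 0, -0.2, 0], [0, 0, 0, 0, 0, -0.4, 0], [0, 0, 0, 0, 0, -0.6, 0], [0, 0, 0, 0, 0, -0.6, 0], [0, 0, 0, 0, 0, -0.6, 0]])

```text
t: 16.85
ee_pos: [570.5, -396.5, 148.1]
orientation: [-2.75, -1.516, 0.001]
ft_force: [-0.3, -0.0, -0.8]
width: 13.6
grasp_force: 30.0
```

```bash
python3 - <<'E'
from h import *
print(ctrl.get_obs()['width']); plan((525,-170,150,1.8),(477,-30.8,150,2.571),(480.7,48.8,150,2.571))
E
```

```text
13.593438023222605
now [ 570.5 -396.5  148.1] yaw 1.008 tilt [-2.750e+00 -1.516e+00  1.000e-03]
[-0.001 -0.    -0.528] [ 0.836 -0.797 -0.009]
[-0.    -0.    -1.042] [ 1.297 -1.372 -0.008]
[-0.    -0.    -1.042] [ 1.643 -1.568 -0.008]
```

Request:
servo_tool(rows=[[0, 0, -0.52, 0.82, -0.784, 0, 0], [0, 0, -0.52, 0.82, -0.784, 0, 0], [0, 0, -0.52, 0.82, -0.784, 0, 0], [0, 0, -0.52, 0.82, -0.784, 0, 0], [0, 0, -0.52, 0.82, -0.784, 0, 0], [0, 0, -0.52, 0.82, -0.784, 0, 0]])

```text
t: 17.6
ee_pos: [525.9, -174.7, 147.9]
orientation: [-1.969, -2.447, 0.001]
ft_force: [0.1, -0.4, -1.0]
width: 13.6
grasp_force: 30.0
```

```bash
python3 - <<'E'
from h import *
plan((480.7,48.8,100,2.571))
E
```

```text
now [ 525.9 -174.7  147.9] yaw 1.787 tilt [-1.969e+00 -2.447e+00  1.000e-03]
[-0.001 -0.001 -0.523] [1.14  0.019 0.24 ]
```

Request:
servo_tool(rows=[[0, 0, -0.523, 0.98, 0.019, 0.1, 0], [0, 0, -0.523, 0.98, 0.019, 0.1, 0], [0, 0, -0.523, 0.98, 0.019, 0.1, 0], [0, 0, -0.523, 0.98, 0.019, 0.1, 0], [0, 0, -0.523, 0.98, 0.019, 0.1, 0], [0, 0, -0.523, 0.98, 0.019, 0.1, 0]])

```text
t: 18.35
ee_pos: [488.2, 16.6, 128.6]
orientation: [0.89, 3.013, -0.0]
ft_force: [0.5, -0.4, -1.7]
width: 14.0
grasp_force: 30.0
```

```bash
python3 - <<'E'
from h import *
plan((480.7,48.8,80,2.571))
im,d,ci=shot('wrist','w3')
E
```

```text
now [488.2  16.6 128.6] yaw 2.567 tilt [ 0.89   3.013 -0.   ]
[ 0.     0.    -0.002] [0.119 0.115 0.243]
```

View pics/w3.png

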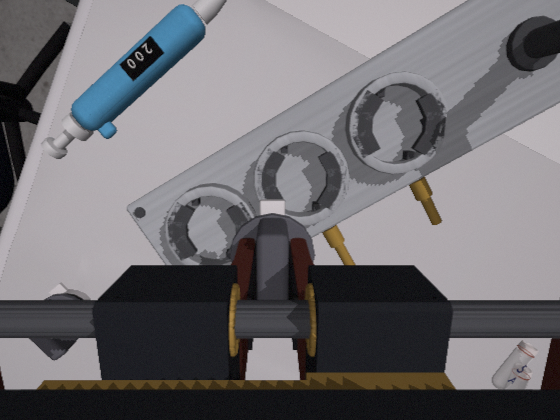

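```bash
python3 - <<'E'
from h import *
ports('w3',[(480.7,48.8),(484.5,128.2)])
wing('w3',(488,16),z0=120,z1=160)
im,d,ci=load('w3'); W=world(d,ci); print(W[300,272],W[208,272])
m=(W[...,2]>105)&(W[...,2]<130)&(np.hypot(W[...,0]-488,W[...,1]-16)<40); P=W[m]; print(len(P),P.min(0),P.max(0))
E
```

```text
[480.1  48.9  35.6] 3702 35 30.9
[483.9 127.9  35.7] 4713 36 31.0
wing [484.3  20.5] [43.7 31.7] yaw 0.954 z [121.3 155. ] [ 230  214   86   86 4659]
[433.3645316   52.90365541 290.72133737] [471.55422146  28.17010619 104.4010383 ]
1198 [465.94142283  -2.3373457  105.00632002] [503.04940315  38.67722702 129.99528071]
```

```bash
python3 - <<'E'
from h import *
im,d,ci=load('w3'); W=world(d,ci); p=np.array([488.2,16.6]); u=np.array([-.840,.543]); v=np.array([.543,.840])
for z0,z1 in((94,108),(114,122),(140,156)):
    m=(W[...,2]>z0)&(W[...,2]<z1)&(np.hypot(*(W[...,:2]-p).transpose(2,0,1))<40); P=W[m]; Q=P[:,:2]-p
    print(z0,len(P),np.percentile(Q@u,[1,99]).round(1),np.percentile(Q@v,[1,99]).round(1),np.median(P[:,2]).round(1))
plan((480.5,48.8,80,2.571))
E
```

```text
94 389 [16.6 24.6] [-5.9  7.8] 103.9
114 670 [-3.  21.2] [-20.2  22.2] 121.4
140 2937 [-8.8 20.5] [-14.   15.8] 151.5
now [488.1  16.5 128.6] yaw 2.567 tilt [ 0.89   3.013 -0.   ]
[ 0.     0.    -0.003] [0.12  0.115 0.243]
```

Request:
servo_tool(rows=[[0, 0, 0, 0.06, 0.058, 0.1, 0], [0, 0, -0.003, 0.12, 0.114, 0.22, 0], [0, 0, -0.003, 0.12, 0.114, 0.25, 0], [0, 0, -0.003, 0.12, 0.114, 0.29, 0], [0, 0, -0.003, 0.12, 0.114, 0.33, 0], [0, 0, -0.003, 0.12, 0.114, 0.36, 0]])

```text
t: 19.15
ee_pos: [480.0, 49.4, 56.5]
orientation: [0.877, 3.016, 0.0]
ft_force: [0.1, -0.0, -0.8]
width: 14.3
grasp_force: 30.0
```

```bash
python3 - <<'E'
from h import *
plan((480.5,48.8,44.3,2.571)); print(ctrl.get_obs()['ft_force'])
E
```

```text
now [480.   49.4  56.5] yaw 2.576 tilt [0.877 3.016 0.   ]
[0.    0.    0.003] [-0.004 -0.001  0.061]
[ 0.10129134 -0.02828344 -0.76694603]
```

Request:
servo_tool(rows=[[0, 0, 0, 0, 0, 0.02, 0], [0, 0, 0, 0, 0, 0.04, 0], [0, 0, 0, 0, 0, 0.055, 0], [0, 0, 0, 0, 0, 0.061, 0], [0, 0, 0, 0, 0, 0.061, 0]])

```text
t: 19.77
ee_pos: [479.5, 49.9, 44.7]
orientation: [-0.875, -3.017, 0.0]
ft_force: [-1.0, -0.3, 3.1]
width: 13.5
grasp_force: 30.0
```

Request:
servo_tool(rows=[[0, 0, 0.1, 0, 0, 0, 0], [0, 0, 0.2, 0, 0, 0, 0], [0, 0, 0.3, 0, 0, 0, 0], [0, 0, 0.4, 0, 0, 0, 0], [0, 0, 0.5, 0, 0, 0, 0], [0, 0, 0.6, 0, 0, 0, 0], [0, 0, 0.67, 0, 0, 0, 0], [0, 0, 0.7, 0, 0, 0, 0], [0, 0, 0.7, 0, 0, 0, 0]])

```text
t: 20.9
ee_pos: [480.1, 49.9, 44.7]
orientation: [2.269, 2.172, 0.001]
ft_force: [0.2, -0.1, 1.7]
width: 13.9
grasp_force: 30.0
```

```bash
python3 - <<'E'
from h import *
plan(); o=ctrl.get_obs(); print(o['ft_force'],o['moment'],o['width'])
E
```

```text
now [480.1  49.9  44.7] yaw 1.527 tilt [2.269e+00 2.172e+00 1.000e-03]
[ 0.21006234 -0.06081498  1.66416046] [-0.02370441 -0.22986361  0.029538  ] 13.854224649878626
```

Request:
servo_tool(rows=[[0, 0, 0, 0, 0, 0, 30], [0, 0, 0, 0, 0, 0, 44], [0, 0, 0, 0, 0, 0, 44], [0, 0, 0, 0, 0, -0.25, 44], [0, 0, 0, 0, 0, -0.5, 44], [0, 0, 0, 0, 0, -0.7, 44], [0, 0, 0, 0, 0, -0.7, 44]])

```text
t: 21.78
ee_pos: [481.6, 50.0, 187.4]
orientation: [2.267, 2.169, 0.008]
ft_force: [1.0, 0.2, -0.7]
width: 44.4
grasp_force: 0.0
```

Request:
servo_tool(rows=[[0, 0, 0, -0.98, -0.04, 0, 44], [0, 0, 0, -0.98, -0.04, 0, 44], [0, 0, 0, -0.98, -0.04, 0, 44], [0, 0, 0, -0.98, -0.04, 0, 44], [0, 0, 0, -0.98, -0.04, 0, 44]])

```text
t: 22.4
ee_pos: [462.2, -145.7, 183.4]
orientation: [-2.27, -2.169, 0.001]
ft_force: [-0.3, 1.0, -1.1]
width: 43.7
grasp_force: 0.0
```

```bash
python3 - <<'E'
from h import *
plan(); shot('wrist','w4'); x,y,a=wing('w4',(471,-186),r=110)
plan((x,y,29,a),(x,y,29,a-np.pi))
W=world(*load('w4')[1:]); m=(W[...,2]>60)&(W[...,2]<75)&(np.hypot(W[...,0]-480,W[...,1]-49)<30); print('locked',m.sum(),cv2.minAreaRect(W[m][:,:2].astype(np.float32)))
E
```

```text
now [ 462.2 -145.7  183.4] yaw 1.525 tilt [-2.270e+00 -2.169e+00  1.000e-03]
wing [ 472.6 -184.6] [41.9 14.7] yaw 0.08 z [48.4 53.9] [262 233  49  22 759]
now [ 462.4 -144.9  183.6] yaw 1.527 tilt [-2.269e+00 -2.170e+00  1.000e-03]
[-0.001  0.     0.965] [-0.197  0.061  0.773]
[-0.00e+00 -1.00e-03 -1.13e+00] [-0.197  0.061  0.773]
locked 0 ((0.0, 0.0), (0.0, 0.0), 0.0)
```

View pics/w4.png

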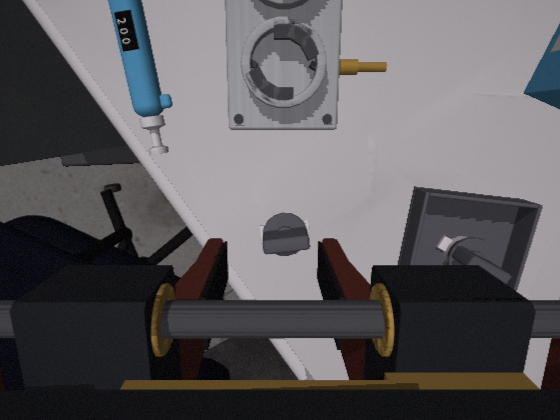

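The second head is at about (285,237), with its wing nearly along x. The spent head is in the tray at about (475,255). I'll grip with the tool turned to yaw 3.22, so the wrist has room for the twist later.

Request:
servo_tool(rows=[[0, 0, -0.98, -0.195, 0.06, 0.3, 44], [0, 0, -0.98, -0.195, 0.06, 0.3, 44], [0, 0, -0.98, -0.195, 0.06, 0.3, 44], [0, 0, -0.98, -0.195, 0.06, 0.3, 44], [0, 0, -0.98, -0.195, 0.06, 0.3, 44], [0, 0, -0.98, -0.195, 0.06, 0.3, 44], [0, 0, -0.98, -0.195, 0.06, 0.3, 44], [0, 0, -0.98, -0.195, 0.06, 0.3, 44], [0, 0, -0.98, -0.195, 0.06, 0.3, 44]])

```text
t: 23.58
ee_pos: [473.4, -183.3, 124.2]
orientation: [-0.226, -3.133, -0.001]
ft_force: [-0.7, 0.2, -0.5]
width: 44.0
grasp_force: 0.0
```

```bash
python3 - <<'E'
from h import *
plan((472.6,-184.8,29.5,3.2216)); print(ctrl.get_obs()['qpos'].round(2)); shot('wrist','w5'); wing('w5',(472,-185))
E
```

```text
now [ 473.4 -183.3  124.2] yaw 2.998 tilt [-2.260e-01 -3.133e+00 -1.000e-03]
[ 0.    -0.    -0.149] [ 0.003 -0.008  0.474]
[-0.39  0.4   1.96  0.    0.79 -1.82]
wing [ 472.  -184.6] [41.8 14. ] yaw 0.085 z [50.5 54. ] [ 253  187   32   60 1178]
```

Request:
servo_tool(rows=[[0, 0, -0.1, 0.005, -0.008, 0.1, 44], [0, 0, -0.15, 0.005, -0.008, 0.2, 44], [0, 0, -0.15, 0.005, -0.008, 0.35, 44], [0, 0, -0.15, 0.005, -0.008, 0.44, 44], [0, 0, -0.15, 0.005, -0.008, 0.474, 44], [0, 0, -0.15, 0.005, -0.008, 0.474, 10], [0, 0, -0.15, 0.005, -0.008, 0.474, 0], [0, 0, -0.15, 0.005, -0.008, 0.474, 0], [0, 0, -0.15, 0.005, -0.008, 0.474, 0]])

```text
t: 24.75
ee_pos: [472.3, -186.7, 30.1]
orientation: [-0.126, 3.138, -0.001]
ft_force: [-0.0, -0.0, 0.3]
width: 13.6
grasp_force: 30.0
```

Request:
servo_tool(rows=[[0, 0, 0, 0, 0, -0.2, 0], [0, 0, 0, 0, 0, -0.4, 0], [0, 0, 0, 0, 0, -0.5, 0], [0, 0, 0, 0, 0, -0.5, 0]])

```text
t: 25.25
ee_pos: [473.0, -187.0, 131.2]
orientation: [-0.126, 3.136, -0.002]
ft_force: [0.3, 0.3, 0.0]
width: 13.9
grasp_force: 30.0
```

```bash
python3 - <<'E'
from h import *
print(ctrl.get_obs()['width']); plan((476.6,-30.8,95,2.571))
E
```

```text
13.895823569009035
now [ 473.  -187.   131.2] yaw -3.061 tilt [-1.260e-01  3.136e+00 -2.000e-03]
[-0.     0.002  0.434] [-0.08   0.777  0.18 ]
```

Request:
servo_tool(rows=[[0, 0, 0.434, -0.08, 0.777, 0, 0], [0, 0, 0.434, -0.08, 0.777, 0, 0], [0, 0, 0.434, -0.08, 0.777, 0, 0], [0, 0, 0.434, -0.08, 0.777, 0.1, 0], [0, 0, 0.434, -0.08, 0.777, 0.18, 0], [0, 0, 0.434, -0.08, 0.777, 0.18, 0]])

```text
t: 26.0
ee_pos: [474.1, -30.6, 91.9]
orientation: [-0.88, -3.012, 0.001]
ft_force: [-0.6, 0.4, -1.2]
width: 14.1
grasp_force: 30.0
```

```bash
python3 - <<'E'
from h import *
p,r=pose(); shot('wrist','w6'); im,d,ci=load('w6'); W=world(d,ci)
M=r.as_matrix(); p=p[:2]; u=M[:2,0]; v=M[:2,1]; zu=pose()[0][2]-30
m=(W[...,2]>zu-4)&(W[...,2]<zu+9)&(np.hypot(*(W[...,:2]-p).transpose(2,0,1))<40); P=W[m]; Q=P[:,:2]-p
print(len(P),np.percentile(Q@u,[1,99]).round(1),np.percentile(Q@v,[1,99]).round(1),np.median(P[:,2]).round(1))
plan((476.6,-30.8,56,2.571),(476.6,-30.8,44.4,2.571))
m=(W[...,2]>60)&(W[...,2]<75)&(np.hypot(W[...,0]-480,W[...,1]-49)<30); print('locked',m.sum(),cv2.minAreaRect(W[m][:,:2].astype(np.float32)),W[m][:,2].max())
E
```

```text
383 [17.8 25.8] [-5.9  7.8] 66.8
now [474.7 -30.8  92.7] yaw 2.572 tilt [-8.820e-01 -3.013e+00  1.000e-03]
[-0.001 -0.001  0.001] [-0.008  0.005  0.183]
[-0.001 -0.001  0.001] [-0.008  0.005  0.241]
locked 2189 ((480.0726623535156, 49.90846252441406), (41.97092819213867, 14.767291069030762), 87.28034973144531) 70.13553171301864
```

Request:
servo_tool(rows=[[0, 0, 0, -0.01, 0.005, 0.06, 0], [0, 0, 0, -0.01, 0.005, 0.12, 0], [0, 0, 0, -0.01, 0.005, 0.15, 0], [0, 0, 0, -0.01, 0.005, 0.18, 0], [0, 0, 0, -0.01, 0.005, 0.18, 0]])

```text
t: 26.68
ee_pos: [477.4, -30.6, 57.2]
orientation: [-0.884, -3.014, 0.0]
ft_force: [-0.2, -1.2, -1.1]
width: 13.5
grasp_force: 30.0
```

Request:
servo_tool(rows=[[0, 0, 0, 0, 0, 0.02, 0], [0, 0, 0, 0, 0, 0.04, 0], [0, 0, 0, 0, 0, 0.055, 0], [0, 0, 0, 0, 0, 0.058, 0], [0, 0, 0, 0, 0, 0.058, 0]])

```text
t: 27.3
ee_pos: [477.6, -30.6, 46.0]
orientation: [-0.884, -3.014, 0.0]
ft_force: [-1.7, -3.0, -1.5]
width: 13.8
grasp_force: 30.0
```

Request:
servo_tool(rows=[[0, 0, 0, 0, 0, 0.005, 0], [0, 0, 0.1, 0, 0, 0.005, 0], [0, 0, 0.2, 0, 0, 0.005, 0], [0, 0, 0.3, 0, 0, 0.005, 0], [0, 0, 0.4, 0, 0, 0.005, 0], [0, 0, 0.5, 0, 0, 0.005, 0], [0, 0, 0.6, 0, 0, 0.005, 0], [0, 0, 0.67, 0, 0, 0.005, 0], [0, 0, 0.7, 0, 0, 0.005, 0], [0, 0, 0.7, 0, 0, 0.005, 0]])

```text
t: 28.55
ee_pos: [477.0, -30.5, 45.1]
orientation: [-2.276, -2.164, 0.002]
ft_force: [-4.0, -3.9, 4.1]
width: 14.0
grasp_force: 30.0
```

Request:
servo_tool(rows=[[0, 0, 0, 0, 0, 0, 30], [0, 0, 0, 0, 0, 0, 44], [0, 0, 0, 0, 0, 0, 44], [0, 0, 0, 0, 0, -0.25, 44], [0, 0, 0, 0, 0, -0.5, 44], [0, 0, 0, 0, 0, -0.75, 44], [0, 0, 0, 0, 0, -1, 44], [0, 0, 0, 0, 0, -1, 44]])

```text
t: 29.55
ee_pos: [480.3, -30.7, 248.9]
orientation: [2.272, 2.161, 0.009]
ft_force: [-0.5, -0.3, -0.1]
width: 44.1
grasp_force: 0.0
```

```bash
python3 - <<'E'
from h import *
plan(); shot('wrist','w7')
for c in((477,-31),(480,49)):wing('w7',c,z0=60,z1=75,r=30)
shot('scene','scene7')
E
```

```text
now [480.3 -30.7 248.9] yaw 1.521 tilt [2.272 2.161 0.009]
wing [477.4 -29. ] [41.  13.1] yaw 1.522 z [65.7 69.1] [261 168  14  42 577]
wing [480.2  49.9] [41.6 13.3] yaw 1.521 z [65.8 69.2] [259  83  15  47 672]
```

View pics/scene7.png

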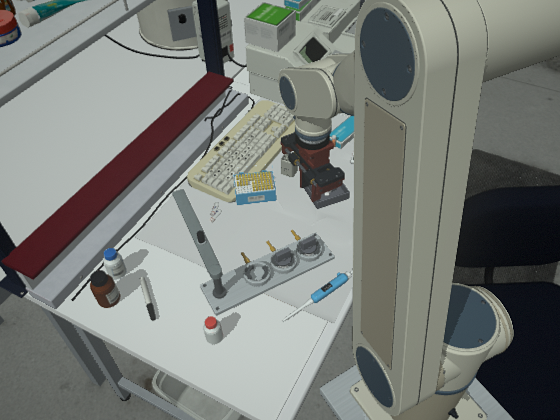

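```bash
python3 - <<'E'
from h import *
im,d,ci=load('w4'); W=world(d,ci)
m=(W[...,2]>24)&(W[...,2]<34)&(abs(W[...,0]-648)<80)&(abs(W[...,1]+214)<80)
P=W[m]; print('tray',P.min(0).round(),P.max(0).round())
for u,v in((446,243),(465,250),(480,262),(505,275),(455,260)): print(u,v,W[v,u].round())
plan((480,150,249,2.3),(588,226,249,3.02))
E
```

```text
tray [ 591. -249.   24.] [ 710. -147.   34.]
446 243 [ 634. -205.   10.]
465 250 [ 637. -201.   40.]
480 262 [ 641. -206.   57.]
505 275 [ 664. -219.   58.]
455 260 [ 635. -216.   28.]
now [477.6 -30.5 245. ] yaw 1.521 tilt [2.276e+00 2.165e+00 1.000e-03]
[ 0.     0.    -0.519] [ 0.902 -0.033 -0.02 ]
[ 0.     0.    -0.999] [ 1.308  0.487 -0.019]
```

Request:
servo_tool(rows=[[0, 0, -0.98, 0.98, 0.48, 0, 44], [0, 0, -0.98, 0.98, 0.48, 0, 44], [0, 0, -0.98, 0.98, 0.48, 0, 44], [0, 0, -0.98, 0.98, 0.48, 0, 44], [0, 0, -0.98, 0.98, 0.48, 0, 44], [0, 0, -0.98, 0.98, 0.48, 0, 44], [0, 0, -0.98, 0.98, 0.48, 0, 44], [0, 0, -0.98, 0.98, 0.48, 0, 44], [0, 0, -0.98, 0.98, 0.48, 0, 44]])

```text
t: 30.78
ee_pos: [582.4, 160.2, 242.7]
orientation: [-0.239, -3.129, 0.002]
ft_force: [-0.4, 1.0, 0.3]
width: 43.8
grasp_force: 0.0
```

```bash
python3 - <<'E'
from h import *
shot('wrist','w8'); im,d,ci=load('w8'); W=world(d,ci)
m=(W[...,2]>140)&(W[...,2]<156)&(np.hypot(W[...,0]-588,W[...,1]-226)<45); P=W[m]; print(len(P),P.min(0).round(1),P.max(0).round(1))
c=(P.min(0)+P.max(0))/2; print(c); plan((c[0],c[1],125,3.02),(588,226,125,3.02)); print(ctrl.get_obs()['qpos'].round(2))
E
```

```text
491 [579.2 217.1 140.2] [596.9 234.6 152. ]
[588.06066469 225.85689559 146.10396586]
now [582.6 160.2 243.1] yaw 2.987 tilt [-2.420e-01 -3.129e+00  1.000e-03]
[-0.001 -0.002 -0.022] [0.021 0.329 0.59 ]
[-0.001 -0.002 -0.022] [0.022 0.33  0.59 ]
[ 0.25  0.37  1.66  0.    1.12 -1.17]
```

Request:
servo_tool(rows=[[0, 0, -0.022, 0.021, 0.33, 0, 36], [0, 0, -0.022, 0.021, 0.33, 0.1, 36], [0, 0, -0.022, 0.021, 0.33, 0.25, 36], [0, 0, -0.022, 0.021, 0.33, 0.4, 36], [0, 0, -0.022, 0.021, 0.33, 0.52, 36], [0, 0, -0.022, 0.021, 0.33, 0.585, 36], [0, 0, -0.022, 0.021, 0.33, 0.585, 26], [0, 0, -0.022, 0.021, 0.33, 0.585, 24]])

```text
t: 31.82
ee_pos: [589.7, 226.3, 128.8]
orientation: [0.186, 3.135, 0.001]
ft_force: [0.8, -0.4, 0.4]
width: 24.3
grasp_force: 0.0
```

```bash
python3 - <<'E'
from h import *
pv=np.array([489.5,237.]); 
def T(th): a=-np.pi/2-0.047+th; return (pv[0]+99.5*np.cos(a),pv[1]+99.5*np.sin(a),125,a+np.pi)
print(ctrl.get_obs()['ft_force']); plan(*[T(x) for x in np.linspace(1.36,0.1,10)],T(0.03),T(0),T(-.02))
E
```

```text
[ 0.82073116 -0.40297208  0.40813016]
now [589.7 226.3 128.8] yaw 3.023 tilt [1.860e-01 3.135e+00 1.000e-03]
[0.    0.001 0.093] [ 0.011 -0.075  0.019]
[0.    0.001 0.186] [ 0.026 -0.143  0.019]
[0.    0.001 0.28 ] [ 0.049 -0.209  0.019]
[0.    0.001 0.373] [ 0.082 -0.27   0.019]
[0.001 0.001 0.466] [ 0.123 -0.326  0.019]
[0.001 0.    0.56 ] [ 0.172 -0.376  0.018]
[0.001 0.    0.653] [ 0.226 -0.419  0.018]
[0.001 0.    0.746] [ 0.287 -0.454  0.018]
[0.001 0.    0.84 ] [ 0.351 -0.48   0.018]
[0.001 0.    0.933] [ 0.419 -0.496  0.018]
[0.001 0.    0.98 ] [ 0.453 -0.501  0.018]
[0.001 0.    1.   ] [ 0.468 -0.502  0.018]
[1.000e-03 0.000e+00 1.013e+00] [ 0.478 -0.503  0.018]
```

Request:
servo_tool(rows=[[0, 0, 0.093, 0.011, -0.075, 0.01, 24], [0, 0, 0.186, 0.026, -0.143, 0.01, 24], [0, 0, 0.28, 0.049, -0.209, 0.01, 24], [0, 0, 0.373, 0.082, -0.27, 0.01, 24], [0, 0, 0.466, 0.123, -0.326, 0.01, 24], [0, 0, 0.56, 0.172, -0.376, 0.01, 24], [0, 0, 0.653, 0.226, -0.419, 0.01, 24], [0, 0, 0.746, 0.287, -0.454, 0.01, 24], [0, 0, 0.84, 0.351, -0.48, 0.01, 24], [0, 0, 0.933, 0.419, -0.496, 0.01, 24]])

```text
t: 33.08
ee_pos: [495.8, 137.6, 127.6]
orientation: [2.165, 2.273, 0.006]
ft_force: [1.6, -0.4, 0.7]
width: 24.3
grasp_force: 1.0
```

```bash
python3 - <<'E'
from h import *
pv=np.array([489.5,237.]); 
def T(th): a=-np.pi/2-0.047+th; return (pv[0]+99.5*np.cos(a),pv[1]+99.5*np.sin(a),126,a+np.pi)
print(ctrl.get_obs()['ft_force']); plan(T(0.03),T(0),T(-.02))
E
```

```text
[ 1.62418631 -0.41084801  0.70289054]
now [495.8 137.6 127.6] yaw 1.619 tilt [2.165 2.273 0.006]
[ 0.003 -0.     0.044] [ 0.001 -0.04   0.008]
[ 0.003 -0.     0.064] [ 0.003 -0.055  0.008]
[ 0.003 -0.001  0.077] [ 0.004 -0.065  0.008]
```

Request:
servo_tool(rows=[[0, 0, 0.03, 0, -0.025, 0, 24], [0, 0, 0.06, 0, -0.045, 0, 24], [0, 0, 0.07, 0, -0.06, 0, 24], [0, 0, 0.07, 0, -0.065, 0, 24], [0, 0, 0.07, 0, -0.065, 0, 24], [0, 0, 0.07, 0, -0.065, 0, 24]])

```text
t: 33.83
ee_pos: [481.7, 136.9, 126.2]
orientation: [2.278, 2.164, 0.001]
ft_force: [1.6, 0.1, 0.9]
width: 23.9
grasp_force: 0.8
```

Request:
servo_tool(rows=[[0, 0, 0, 0, 0, 0, 30], [0, 0, 0, 0, 0.01, 0, 36], [0, 0, 0, 0, 0.01, -0.2, 44], [0, 0, 0, 0, 0.01, -0.5, 44], [0, 0, 0, 0, 0.01, -0.8, 44], [0, 0, 0, -0.4, 0.01, -0.9, 44], [0, 0, 0, -0.4, 0.01, -0.9, 44], [0, 0, 0, -0.4, 0.01, -0.9, 44]])

```text
t: 34.83
ee_pos: [479.2, 55.9, 306.5]
orientation: [2.28, 2.161, 0.001]
ft_force: [-0.0, 0.7, -0.5]
width: 43.7
grasp_force: 0.0
```

```bash
python3 - <<'E'
from h import *
plan(); shot('wrist','w9'); im,d,ci=load('w9'); W=world(d,ci)
m=(W[...,2]>108)&(W[...,2]<119)&(W[...,1]<130)&(W[...,1]>-40)&(abs(W[...,0]-485)<60); P=W[m]
for y in(-20,20,60,100): q=P[abs(P[:,1]-y)<6]; print(y,len(q),(q[:,0].min()+q[:,0].max())/2 if len(q) else '')
m=(W[...,2]>140)&(W[...,2]<156)&(np.hypot(W[...,0]-485,W[...,1]-138)<45); P=W[m]; print((P.min(0)+P.max(0))/2)
E
```

```text
now [479.2  55.9 306.5] yaw 1.517 tilt [2.280e+00 2.161e+00 1.000e-03]
-20 319 478.36878875084346
20 356 479.8722409167679
60 387 481.4523634054189
100 424 483.70029379216965
[485.07803374 138.02400787 146.63018272]
```

View pics/w9.png

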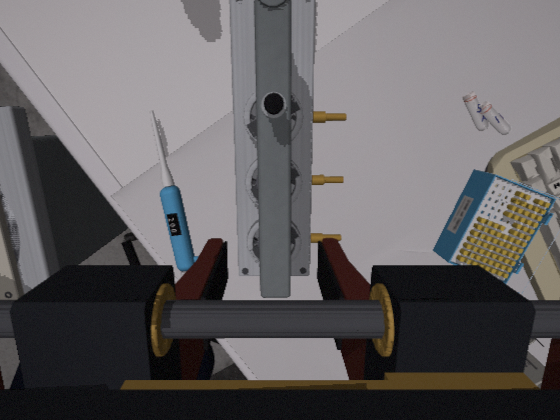

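The bar lies in line with the row of ports, so the arm is within about 0.01 rad of home. The knob is at (274,103) and the gripper is clear.

```bash
python3 -c "
from h import *
print(ctrl.close_job())"
```

```text
the job is handed in; nothing more can be done
None
```

The job is handed in, with no verdict returned: the spent head from the port nearest the post is in the tray, both new heads I found are locked in the middle and far ports, and the lamp arm is home and released.

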